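# Snap a check weight onto the ring of a load-cell stand

## Task

Hang the check weight on the load-cell stand and exercise the cell: take it by its white handle, bring the mouth of its snap hook over the front bar of the ring, and press down until the sprung gate gives and snaps shut again under the bar. With the bar home under the hook's arch, keep pressing down on the cell with about 15 N (between 11 and 19) for a full second, then let go and leave the weight hanging freely from the ring. Never load the cell with more than 25 N, and leave the beaker and the brown bottle where they stand, upright.

Things in the scene. Friction and masses are not known exactly. Their poses are not given: they have to be found in the camera images.
- weight_handle (a point): Centre of the white upright handle (22 mm along x, 14 mm along y, 46 mm tall) on top of the check weight, 165 mm above the underside of its disc, on its axis. The weight stands on the worktop, 186 mm tall, about 0.3 kg: steel disc, on it a steel snap hook, on that the handle. z up; the hook lies in this frame's x-z plane.
- check_weight: The whole check weight; origin at the centre of the disc's underside, axes as weight_handle. Disc 52 mm across, 28 mm high. Hook of 9 mm round bar: shank at x = -16 mm rises from the disc, arches over (inside of the arch 134 mm, outside top 143 mm up) and comes down at x = +16 mm as a free tip, lower end 89.5 mm up. Mouth 23 mm wide inside.
- hook_gap (a point): Middle of the open gap between the disc's top and the hook's tip, 59 mm above the disc's underside, on its axis, 106 mm below weight_handle, axes the same. The gap is about 61 mm high and open towards +x: the ring's bar comes in here, below the mouth, tip above the ring and disc below it; pressing down then brings the bar up into the mouth.
- hook_crown (a point): Where the centre of the ring's bar lies, in the check weight, when it is seated fully home under the arch of the hook: 35 mm straight below weight_handle, same axes. The load on the cell equals the upward force on the tool gained since the weight hung in the air from the gripper.
- snap_gate (a joint): Sprung gate across the hook's mouth (6 mm thick, 24 mm long, pivoted at the shank, x = -14.5 mm, 70 mm below weight_handle), rad: 0 = shut, grows to 1.6 as it swings up into the hook. It begins to open at about 6 N on its underside (more than the weight's own weight) and falls shut again below the bar when the bar has come within about 11 mm of its seat.
- load_stand: Fixed load-cell stand: grey base plate 150 x 130 x 14 mm, steel column 209 mm high, on it a clamp with a level arm (load cell) that ends at -x in a level steel ring of 8 mm round bar, opening about 58 x 50 mm. Origin on the worktop, 10 mm to the +x side of the plate's centre; x points from the ring to the column, z up.
- eye_low (a point): Fixed to the stand, 125 mm to the -x side of its origin, 147 mm up: the centre of the ring's straight front bar (26 mm long along y, far from the column) if the clamp is at its lowest. The clamp is set anew each time: the ring really stands 0 to 36 mm straight above this point; that is not measured, find it by touch or sight. The ring is rigid. Axes as the stand's.
- beaker: Bystander: greenish beaker, 85 mm wide, 108 mm tall; origin at the centre of its underside.
- brown_bottle: Bystander: small brown bottle with a black cap, 34 mm wide, 66 mm tall; origin at the centre of its underside.
Not all that is in view belongs to the job. Of the things shaped like the check_weight, the bare steel one is meant.

How it is judged:
By the outcome, as a careful person would: the job done as asked, in the order asked, and still so for the second after the job is handed in, with the robot touching nothing.
It also fails if it takes over 72 s, if anything falls off the work surface, if the arm or the gripper's body presses on something with over 40 N, if the wrist force passes 120 N, or if a joint passes its speed limit or range.

## Robot

A 6-joint arm with a two-finger parallel gripper is mounted at the origin on a cart in front of the work surface, level with it; the furniture and walls round the work are solid. World frame = base frame: x ahead of the robot, y to its left, z up, the work surface at z = 0. Lengths are in m, angles in rad, forces in N, time in s.
With the tool pointing down it reaches from about 0.3 to 0.875 m from the base axis. Payload 6.4 kg.
Tool frame: the origin (TCP) lies between the finger pads; the fingertips stand 19 mm ahead of it and the grasp point (between the pads) is the TCP (ctrl.tips_ahead is the z of the fingertips in the tool frame, in m); z points along the fingers, y is the line along which they close (so a half turn about z gives the same grasp; the last joint's range is limited). The gripper opens to 85 mm and grips with 20 to 120 N. Pads are 22 mm wide; open, the fingers measure 114 mm over their backs; the gripper's body (76 mm by 85 mm) begins 54 mm behind the grasp point. The pads swing forward as they close: fully open they stand 13 mm farther back than shut.
Start: joints at [0.942, 0.181, 1.607, -0, 1.354, -0.206], TCP at [0.236, 0.524, 0.214] pointing down, gripper open.
Joint ranges: [-2.99, 2.99], [-0.89, 2.07], [0.3, 2.58], [-1.14, 4.28], [0, 2.63], [-3.12, 3.12]. Speed limits (rad/s): [2.57, 2.57, 3.01, 3.14, 3.14, 3.14].

## Interface

Orientations are given as a unit quaternion [w, x, y, z].
In Python, from bench import readout, vision, ctrl gives the robot as it stands.
- The arm moves only by the tool play_rows, never from a script. Its arguments are lists of equal length, an entry for each row: "xyz": the shift along the tool's x, y, z in mm, a list of three; "rot": the turn, a rotation vector about the tool's x, y, z in rad, a list of three; "grip": the opening, from 0 (shut) to 1 (fully open). In form: {"xyz": [[x, y, z], ...], "rot": [[rx, ry, rz], ...], "grip": [grip, ...]}. A call has exactly 10 rows; each row is the pose to reach, as a shift and turn from the pose commanded when the call began, along the tool's axes at that moment; what a row does not reach only later rows make up. A row lasts 1/8 s, in which the tool goes at most 62.5 mm and 10.7 degrees, less where a joint would pass 70% of its speed; a pose out of reach is approached as far as the arm can. A call with a gripper value outside its range is refused whole. The fingers move at their own pace and stop on an object; the grip force is fixed at half the most. Time passes only in rows, so rows that repeat a pose let the fingers close, or fill a call up. It gives the time, the measured TCP pose, the force, the opening and the grip force at its end, in the units of the state.
- readout.get_obs(): the state, without advancing time (a new reading comes with each control period).
- vision.camera(name): name is "side" or "top"; returns a dict with "color" (400x640x3 uint8, red, green, blue), "depth" (400x640 float32, m along the optical axis (not along the pixel's ray), 0 where there is no reading), "camera_matrix" (3x3 intrinsics, pixels), "k1" (the pictures are not rectified: a ray, as slopes to the right and down, at radius r is drawn at 1 + k1 r^2 times it, then the intrinsics apply), "extrinsics" (4x4, takes a point from camera to world coordinates). Camera axes: x right, y down, z forward; pixel columns grow to the right and rows downward; lengths in m; the calibration is good to about 2 mm. A picture is of the moment at which its call begins.
- ctrl.hand_in(): hands the job in; it is judged then, once.
The state is a dict: "time_s": time; "q": joint angles; "dq": joint speeds; "joint_efforts": joint torques, N m; "eef_pos": TCP position; "eef_rot": TCP orientation; "wrist_force": force on the tool from outside, world axes, zero at the start; "torque": the same for the moment, N m; "opening": opening from 0.0 (shut) to 1.0 (fully open); "grasp_force": force on a finger pad.
Only numpy, scipy, OpenCV 4.12 (cv2) and the standard library are available. Lean on these libraries where they do the work, as an engineer would, in place of code of your own. Each camera call takes 0.05 s, during which the arm holds its last target. There are 200 camera calls.

## Working session

There is one attempt and no reset: what is moved stays moved. The work goes in short steps, Python scripts to look and compute and a tool call to move; the robot and the scene stay as the last step left them, time stands still between calls to the robot, and variables do not carry over. Pictures are saved under pics/ and viewed, at most 10 in all, crops included, and the job is handed in when it is done.

Besides the shell and the picture viewer there is one more tool, called after "Emit:" as name(argument=value, ...) on one line, values as JSON. play_rows: Moves the arm, as the interface text tells. Its arguments: {"type":"object","properties":{"xyz":{"type":"array","items":{"type":"array","items":{"type":"number"}}},"rot":{"type":"array","items":{"type":"array","items":{"type":"number"}}},"grip":{"type":"array","items":{"type":"number"}}},"required":["xyz","rot","grip"]}

```bash
mkdir -p pics
cat > h.py <<'E'
import numpy as np, cv2
from bench import readout, vision, ctrl
def cam(n):
    c=vision.camera(n); np.savez(''+n+'.npz',**{k:np.array(v) for k,v in c.items()}); return c
def load(n): return dict(np.load(''+n+'.npz'))
def ray(c,u,v):
    K=c['camera_matrix']; a,b=(u-K[0,2])/K[0,0],(v-K[1,2])/K[1,1]
    rd=np.hypot(a,b); r=rd
    for _ in range(20): r=rd/(1+float(c['k1'])*r*r)
    s=r/rd if rd>0 else 1
    return np.array([a*s,b*s,1.])
def onplane(c,u,v,z):
    T=c['extrinsics']; d=T[:3,:3]@ray(c,u,v); o=T[:3,3]; return o+d*(z-o[2])/d[2]
def pt(c,u,v):
    T=c['extrinsics']; return T[:3,:3]@(ray(c,u,v)*c['depth'][int(v),int(u)])+T[:3,3]
def cloud(c):
    h,w=c['depth'].shape; K=c['camera_matrix']; v,u=np.mgrid[:h,:w]
    a,b=(u-K[0,2])/K[0,0],(v-K[1,2])/K[1,1]; rd=np.hypot(a,b); r=rd.copy()
    for _ in range(20): r=rd/(1+float(c['k1'])*r*r)
    s=np.where(rd>0,r/np.maximum(rd,1e-9),1)
    P=np.stack([a*s,b*s,np.ones_like(a)],-1)*c['depth'][...,None]
    P=P@c['extrinsics'][:3,:3].T+c['extrinsics'][:3,3]; P[c['depth']==0]=np.nan; return P
def proj(c,p):
    T=c['extrinsics']; q=T[:3,:3].T@(np.array(p)-T[:3,3]); a,b=q[0]/q[2],q[1]/q[2]; f=1+float(c['k1'])*(a*a+b*b); K=c['camera_matrix']
    return K[0,0]*a*f+K[0,2],K[1,1]*b*f+K[1,2]
def save(img,n): cv2.imwrite('pics/'+n,img[...,::-1])
E
python3 - <<'E'
from h import *
for n in('top','side'):
    c=cam(n); save(c['color'],n+'0.png'); print(n,c['extrinsics'].round(3).tolist(),c['camera_matrix'].tolist(),c['k1'])
o=readout.get_obs(); print(o)
E
```

```text
top [[0.006, -0.995, 0.099, 0.367], [-1.0, -0.005, 0.007, 0.053], [-0.006, -0.099, -0.995, 1.334], [0.0, 0.0, 0.0, 1.0]] [[413.71395255168034, 0.0, 322.9513448408917], [0.0, 413.71395255168034, 193.30231165210597], [0.0, 0.0, 1.0]] -0.017175897476874827
side [[0.999, -0.011, 0.031, 0.471], [-0.03, -0.683, 0.73, -0.717], [0.013, -0.731, -0.683, 0.83], [0.0, 0.0, 0.0, 1.0]] [[419.2706882046927, 0.0, 321.7666934698891], [0.0, 419.2706882046927, 200.44465423489453], [0.0, 0.0, 1.0]] -0.06028502794191048
{'time_s': 0.1, 'q': array([ 9.41691854e-01,  1.81504690e-01,  1.60787303e+00,  7.68023971e-06,
        1.35380527e+00, -2.06288338e-01]), 'dq': array([-0.00041515, -0.00041107, -0.00150484,  0.0001028 ,  0.00017141,
        0.00036672]), 'joint_efforts': array([-4.05963237e-04, -4.45879161e+01, -3.52239990e+01, -2.81006060e-04,
        4.09716638e-03, -1.39284066e-05]), 'eef_pos': array([0.23560888, 0.52395352, 0.21306984]), 'eef_rot': array([-3.25990071e-04,  2.09837571e-01,  9.77735936e-01, -7.25279415e-04]), 'wrist_force': array([ 0.60883072,  0.11442792, -0.10885032]), 'torque': array([ 0.01076996, -0.03888394, -0.013922  ]), 'grasp_force': 0.0, 'opening': 1.0010895921562897}
```

View pics/top0.png

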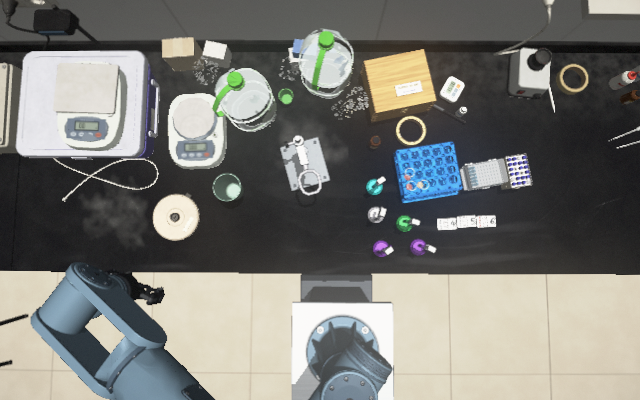

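View pics/side0.png

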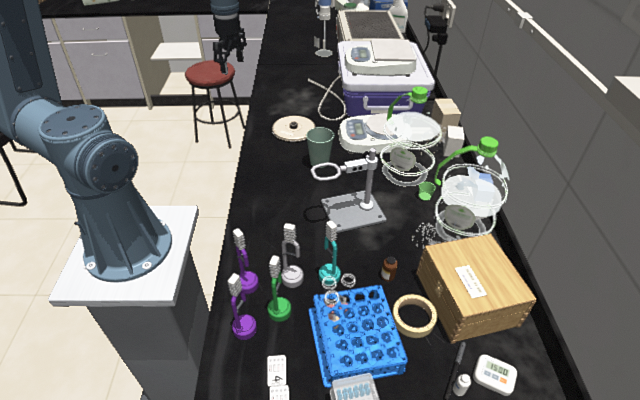

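The candidates for the weight in the top view are steel (377,213), teal (375,186), green (405,223) and purple (380,248) and (420,247). In the side view the steel one is at (291,260). Bare steel is the one asked for, so next I crop close on it and measure.

Run:
```python
from h import *
t=load('top'); s=load('side')
a=cv2.resize(t['color'][170:265,350:450],None,fx=4,fy=4,interpolation=cv2.INTER_CUBIC)
b=cv2.resize(s['color'][210:310,240:330],None,fx=4,fy=4,interpolation=cv2.INTER_CUBIC)
im=np.zeros((400,800,3),np.uint8); im[:380,:400]=a; im[:400,400:760]=b; save(im,'crop1.png')
a=cv2.resize(t['color'][125:205,270:340],None,fx=5,fy=5,interpolation=cv2.INTER_CUBIC)
b=cv2.resize(s['color'][140:235,300:390],None,fx=4,fy=4,interpolation=cv2.INTER_CUBIC)
im=np.zeros((400,800,3),np.uint8); im[:400,:350]=a; im[:380,400:760]=b; save(im,'crop2.png')
P=cloud(t)
def rep(n,m):
    q=P[m]; print(n,len(q),np.nanmean(q,0).round(4),np.nanmin(q,0).round(3),np.nanmax(q,0).round(3))
U=np.zeros(P.shape[:2],bool)
w=U.copy(); w[195:232,360:395]=1
rep('weight top',w&(P[...,2]>.15)); rep('disc',w&(P[...,2]<.05)&(P[...,2]>.018)); 
g=U.copy(); g[125:205,270:340]=1
for lo,hi in((.008,.022),(.13,.20),(.2,.3)): rep('stand %g'%lo,g&(P[...,2]>lo)&(P[...,2]<hi))
S=cloud(s); 
for z in (S,):
    m=np.zeros(S.shape[:2],bool); m[155:185,305:345]=1; m&=(S[...,2]>.12); q=S[m]; print('ring side',len(q),np.nanmedian(q,0),np.nanmin(q,0),np.nanmax(q,0))
    m[:]=0; m[220:290,275:305]=1; m&=(S[...,2]>.145)&(S[...,2]<.21); q=S[m]; print('handle side',len(q),np.nanmean(q,0),np.nanmin(q,0),np.nanmax(q,0))
```

```text
weight top 55 [ 0.4296 -0.1023  0.182 ] [ 0.418 -0.112  0.152] [ 0.442 -0.094  0.194]
disc 136 [ 0.4301 -0.0985  0.0269] [ 0.407 -0.126  0.019] [ 0.454 -0.078  0.038]
stand 0.008 1464 [0.5915 0.1215 0.0147] [0.464 0.01  0.008] [0.723 0.23  0.022]
stand 0.13 482 [0.5643 0.1172 0.1745] [0.477 0.069 0.16 ] [0.645 0.173 0.199]
stand 0.2 29 [0.6315 0.1344 0.209 ] [0.624 0.128 0.201] [0.639 0.142 0.213]
ring side 250 [0.51857086 0.10265375 0.16943138] [0.47486312 0.06184283 0.15991696] [0.56142348 0.13359928 0.1763389 ]
handle side 281 [ 0.42106634 -0.13971551  0.17061616] [ 0.40187889 -0.21004059  0.14519828] [ 0.44042042 -0.09929883  0.18911324]
```

View pics/crop1.png

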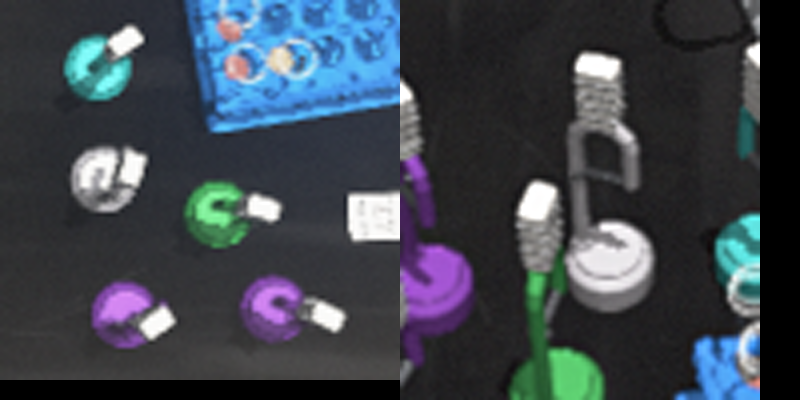

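View pics/crop2.png

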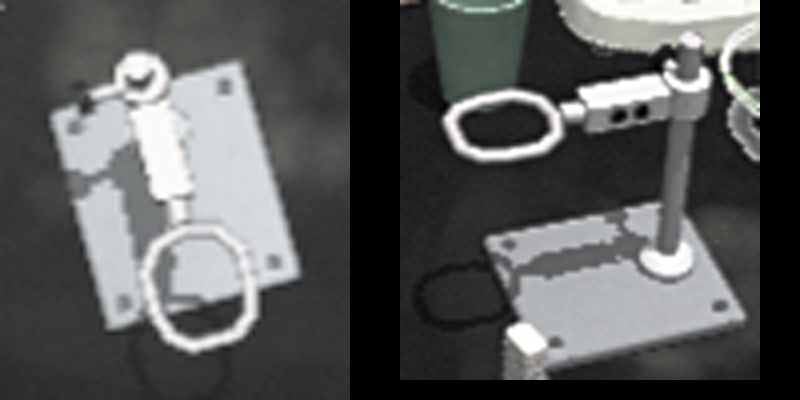

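The crop shows the bare-steel weight, with its disc at top (376,215) and its handle at (383,211). The shank is on the left in the side view and the open tip points roughly to world +x. The ring's front bar is at about top (309,193), and in the side view the ring is level near (325,171). Next I measure the yaws and positions.

Run:
```python
from h import *
t=load('top'); s=load('side'); P=cloud(t); S=cloud(s); np.set_printoptions(precision=4,suppress=True)
# weight in side
m=np.zeros(S.shape[:2],bool); m[218:292,278:304]=1
m&=(np.abs(S[...,0]-.43)<.035)&(np.abs(S[...,1]+.105)<.035)
for lo,hi in((.02,.035),(.05,.07),(.092,.11),(.11,.128),(.146,.184),(.184,.2)):
    k=m&(S[...,2]>lo)&(S[...,2]<hi); q=S[k]
    print(lo,len(q),np.median(q,0),q.min(0),q.max(0))
k=m&(S[...,2]>.094)&(S[...,2]<.126); vv,uu=np.nonzero(k)
for v in range(vv.min(),vv.max()+1,2):
    print(v,[(int(u),*S[v,u].round(3)) for u in uu[vv==v]])
# white handle in side, top
hs=cv2.cvtColor(s['color'],cv2.COLOR_RGB2GRAY)
# stand plate: top
g=(P[...,2]>.008)&(P[...,2]<.022); g[:130]=0;g[205:]=0;g[:,:270]=0;g[:,345:]=0
b=(cv2.cvtColor(t['color'],cv2.COLOR_RGB2GRAY)>80)&(P[...,2]<.03); b[:130]=0;b[205:]=0;b[:,:275]=0;b[:,335:]=0
vv,uu=np.nonzero(b&(P[...,2]>.004)); xy=np.array([onplane(t,u,v,.014)[:2] for u,v in zip(uu,vv)],np.float32)
print('plate',cv2.minAreaRect(xy))
r=(P[...,2]>.14)&(P[...,2]<.2); r[:165]=0; r[205:]=0; r[:,:285]=0; r[:,335:]=0
q=P[r]; print('ring top',len(q),np.median(q,0),q.min(0),q.max(0), np.percentile(q[:,2],[5,25,50,75,95]))
vv,uu=np.nonzero(r)
xy=np.array([onplane(t,u,v,.17)[:2] for u,v in zip(uu,vv)],np.float32); print(cv2.minAreaRect(xy))
m=(S[...,2]>.14)&(S[...,2]<.2); m[:155]=0;m[185:]=0;m[:,:308]=0;m[:,345:]=0
q=S[m]; print('ring side z',len(q),np.percentile(q[:,2],[5,25,50,75,95])); print(cv2.minAreaRect(q[:,:2].astype(np.float32)))
k=(P[...,2]>.19); k[:130]=0;k[165:]=0;k[:,:285]=0;k[:,:]&=True;k[:,312:]=0; q=P[k]; print('col',len(q),np.median(q,0))
```

```text
0.02 279 [ 0.4291 -0.1126  0.0268] [ 0.4031 -0.1321  0.0201] [ 0.4529 -0.0882  0.0345]
0.05 24 [ 0.4123 -0.1059  0.0614] [ 0.4092 -0.1088  0.0513] [ 0.4169 -0.1006  0.0692]
0.092 66 [ 0.4273 -0.1084  0.0979] [ 0.4091 -0.1163  0.0922] [ 0.4477 -0.0974  0.1099]
0.11 45 [ 0.4173 -0.1083  0.1191] [ 0.4082 -0.1165  0.11  ] [ 0.4462 -0.1027  0.128 ]
0.146 135 [ 0.4281 -0.113   0.165 ] [ 0.415  -0.1179  0.146 ] [ 0.4404 -0.1025  0.1839]
0.184 53 [ 0.4287 -0.109   0.1866] [ 0.4181 -0.116   0.1841] [ 0.4391 -0.0993  0.1891]
244 [(281, np.float64(0.408), np.float64(-0.104), np.float64(0.126)), (285, np.float64(0.417), np.float64(-0.104), np.float64(0.125))]
246 [(282, np.float64(0.41), np.float64(-0.105), np.float64(0.12)), (283, np.float64(0.413), np.float64(-0.105), np.float64(0.12)), (284, np.float64(0.415), np.float64(-0.107), np.float64(0.122)), (285, np.float64(0.417), np.float64(-0.104), np.float64(0.119)), (298, np.float64(0.446), np.float64(-0.11), np.float64(0.125))]
248 [(282, np.float64(0.41), np.float64(-0.106), np.float64(0.115)), (283, np.float64(0.412), np.float64(-0.106), np.f
[... 2711 characters left out ...]
.float64(-0.114), np.float64(0.095)), (297, np.float64(0.443), np.float64(-0.116), np.float64(0.098)), (298, np.float64(0.445), np.float64(-0.115), np.float64(0.096))]
plate ((0.6067416071891785, 0.11421643197536469), (0.19674615561962128, 0.17524145543575287), 0.28479620814323425)
ring top 227 [0.5202 0.1063 0.1708] [0.4769 0.0691 0.1641] [0.5635 0.1348 0.1772] [0.1664 0.1692 0.1708 0.1725 0.1752]
((0.5203676223754883, 0.10193198919296265), (0.08588702231645584, 0.06531179696321487), 0.36462217569351196)
ring side z 250 [0.165  0.168  0.1694 0.1707 0.1731]
((0.521338164806366, 0.09998415410518646), (0.08922015130519867, 0.06664953380823135), 13.224357604980469)
col 34 [0.6296 0.1334 0.209 ]
```

Run:
```python
from h import *
t=load('top'); s=load('side'); P=cloud(t); S=cloud(s); np.set_printoptions(precision=4,suppress=True)
for n,c,C,box in(('top',t,P,(130,205,270,340)),('side',s,S,(185,235,315,392))):
    hsv=cv2.cvtColor(c['color'],cv2.COLOR_RGB2HSV); b=np.zeros(C.shape[:2],np.uint8); a=box
    sub=(hsv[a[0]:a[1],a[2]:a[3],2]>85)&(np.abs(C[a[0]:a[1],a[2]:a[3],2]-.014)<.012)
    b[a[0]:a[1],a[2]:a[3]]=sub; b=cv2.morphologyEx(b,cv2.MORPH_OPEN,np.ones((3,3)))
    k,l,st,_=cv2.connectedComponentsWithStats(b); 
    b=l==1+np.argmax(st[1:,4]); vv,uu=np.nonzero(b)
    xy=np.array([onplane(c,u,v,.014)[:2] for u,v in zip(uu,vv)],np.float32); print(n,'plate',cv2.minAreaRect(xy))
for n,C,box in(('top',P,(160,205,285,335)),('side',S,(152,190,305,350))):
    a=box; r=np.zeros(C.shape[:2],bool); r[a[0]:a[1],a[2]:a[3]]=1; r&=(C[...,2]>.155)&(C[...,2]<.185); q=C[r]
    for yaw in(13,15,17):
        d=np.array([np.cos(np.radians(yaw)),np.sin(np.radians(yaw))]); e=np.array([-d[1],d[0]])
        x=q[:,:2]@d; y=q[:,:2]@e; x0=np.percentile(x,1)
        near=x<x.min()+.05; yc=(np.percentile(y[near],1)+np.percentile(y[near],99))/2
        f=(x<x0+.013)&(abs(y-yc)<.012); p=np.polyfit(y[f],x[f],1)
        print(n,yaw,'x0',x0,'yc',yc,'width',np.ptp(y[near]),'bar x',np.median(x[f]),'z',np.median(q[f,2]),'slope deg',-np.degrees(np.arctan(p[0])),'centre',d*np.median(x[f])+e*yc,len(x[f]))
```

```text
top plate ((0.6047693490982056, 0.0872926339507103), (0.14859119057655334, 0.058272216469049454), 13.626619338989258)
side plate ((0.5935003161430359, 0.11746244132518768), (0.14917919039726257, 0.13445039093494415), 16.095478057861328)
top 13 x0 0.488530329213058 yc -0.017351162684133795 width 0.06432493464365846 bar x 0.49234575930623403 z 0.17026312259387244 slope deg 3.8072461028850815 centre [0.4836 0.0938] 25
top 15 x0 0.4875460181720945 yc -0.03592223157718542 width 0.06390750271283858 bar x 0.49026668745654495 z 0.17000695205043792 slope deg 2.017638094386519 centre [0.4829 0.0922] 25
top 17 x0 0.485998001571639 yc -0.05423822243186362 width 0.06341220933415925 bar x 0.48927757126070376 z 0.1699486703226294 slope deg -0.9595586045054284 centre [0.4838 0.0912] 25
side 13 x0 0.4863374835453035 yc -0.020661357572990115 width 0.0667213971282061 bar x 0.4891825491037255 z 0.17011608736168254 slope deg 0.0414648529137395 centre [0.4813 0.0899] 22
side 15 x0 0.4854170019904892 yc -0.039527409274469585 width 0.06457579461036705 bar x 0.48726016943167366 z 0.17005922256313155 slope deg -2.0784864351587546 centre [0.4809 0.0879] 21
side 17 x0 0.4836153568800888 yc -0.05795983981295939 width 0.06564401501009699 bar x 0.4855150605168415 z 0.16991842785173672 slope deg -3.554725496520152 centre [0.4812 0.0865] 23
```

Cross-checks: shank to tip measures 31.7 mm against 32 mm expected. The plate is 149x134 mm, and the bar computed from the plate, (0.483,0.0865), agrees with the bar I saw.
- **Weight:** axis at about (0.429,-0.105), yaw about -15°.
- **Bar:** about (0.482,0.089,0.167), yaw about 15.5°.

I move above the weight now.

Emit:
play_rows(xyz=[[0,0,-50],[-44,-50,-90],[-98,-112,-90],[-145,-165,-90],[-193,-220,-90],[-241,-275,-90],[-290,-330,-90],[-338,-385,-90],[-386,-440,-90],[-434,-495,-90]], rot=[[0,0,0],[0,0,-0.02],[0,0,-0.04],[0,0,-0.06],[0,0,-0.08],[0,0,-0.1],[0,0,-0.12],[0,0,-0.14],[0,0,-0.16],[0,0,-0.16]], grip=[0.5,0.5,0.5,0.5,0.5,0.5,0.5,0.5,0.5,0.5])

```text
time_s: 1.35
eef_pos: [0.3981, -0.0067, 0.3039]
eef_rot: [0.0, 0.131, 0.991, 0.0]
wrist_force: [1.7, 0.5, -0.1]
opening: 0.498
grasp_force: 0.0
```

```bash
cat >> h.py <<'E'
from scipy.spatial.transform import Rotation as R
def st(target=None,yaw=None):
    o=readout.get_obs(); q=o['eef_rot']; r=R.from_quat([q[1],q[2],q[3],q[0]])
    M=r.as_matrix(); y=np.degrees(np.arctan2(-M[0,1],M[1,1])); print('t',o['time_s'],'pos',o['eef_pos'].round(4),'yaw',y.round(2),'tilt',np.degrees(np.arccos(-M[2,2])).round(2),'F',o['wrist_force'].round(2),'T',o['torque'].round(2),'grip',round(o['opening'],3),o['grasp_force'],'dq',abs(o['dq']).max().round(4))
    if target is not None: print('shift mm',(M.T@(np.array(target)-o['eef_pos'])*1000).round(1))
    if yaw is not None: print('rotz',-np.radians(yaw-y))
E
python3 - <<'E'
from h import *
vision.camera('top'); st([.429,-.105,.24],-15)
E
```

```text
t 1.4 pos [ 0.3996 -0.0139  0.3036] yaw -15.46 tilt 0.27 F [ 1.9  -5.67  1.48] T [-0.2  -0.01  0.01] grip 0.499 0.0 dq 0.2154
shift mm [-52.5 -79.7  64.1]
rotz -0.007985543028427793
```

Emit:
play_rows(xyz=[[0,0,0],[0,0,0],[0,0,0],[0,0,0],[0,0,0],[0,0,0],[0,0,0],[0,0,0],[0,0,0],[0,0,0]], rot=[[0,0,0],[0,0,0],[0,0,0],[0,0,0],[0,0,0],[0,0,0],[0,0,0],[0,0,0],[0,0,0],[0,0,0]], grip=[0.5,0.5,0.5,0.5,0.5,0.5,0.5,0.5,0.5,0.5])

```text
time_s: 2.65
eef_pos: [0.398, -0.0047, 0.3039]
eef_rot: [-0.0, 0.131, 0.991, -0.0]
wrist_force: [-0.3, 0.2, 0.9]
opening: 0.497
grasp_force: 0.0
```

Run:
```python
from h import *
st([.429,-.105,.24],-15)
```

```text
t 2.65 pos [ 0.398  -0.0047  0.3039] yaw -15.06 tilt 0.0 F [-0.35  0.16  0.88] T [-0.04 -0.03 -0.02] grip 0.497 0.0 dq 0.0015
shift mm [-56.  -88.8  63.9]
rotz -0.0011302909229526194
```

Emit:
play_rows(xyz=[[-10,-15,0],[-20,-31,0],[-30,-47,5],[-40,-63,15],[-48,-77,25],[-54,-86,35],[-56,-89,45],[-56,-89,55],[-56,-89,64],[-56,-89,64]], rot=[[0,0,0],[0,0,0],[0,0,0],[0,0,0],[0,0,0],[0,0,0],[0,0,0],[0,0,0],[0,0,0],[0,0,0]], grip=[0.5,0.5,0.5,0.5,0.5,0.5,0.5,0.5,0.5,0.5])

```text
time_s: 3.9
eef_pos: [0.4285, -0.1046, 0.2391]
eef_rot: [-0.001, 0.131, 0.991, 0.0]
wrist_force: [0.4, 0.5, -0.5]
opening: 0.495
grasp_force: 0.0
```

Run:
```python
from h import *
s=cam('side'); st([.429,-.105,.165],-15)
save(cv2.resize(s['color'][170:300,220:370],None,fx=5,fy=4.6,interpolation=cv2.INTER_CUBIC),'side1.png')
o=readout.get_obs(); print(proj(s,o['eef_pos']),proj(s,o['eef_pos']-[0,0,.019]),proj(s,[.429,-.105,.188]))
```

```text
t 3.95 pos [ 0.4288 -0.1048  0.2397] yaw -15.02 tilt 0.02 F [0.04 0.17 0.44] T [-0.02 -0.02  0.01] grip 0.499 0.0 dq 0.0162
shift mm [-0.3 -0.2 74.7]
rotz -0.00042557675436558496
(np.float64(288.04001650815997), np.float64(206.97637016948985)) (np.float64(288.42655366372253), np.float64(213.62848418483864)) (np.float64(289.14189487921305), np.float64(224.69843349584534))
```

View pics/side1.png

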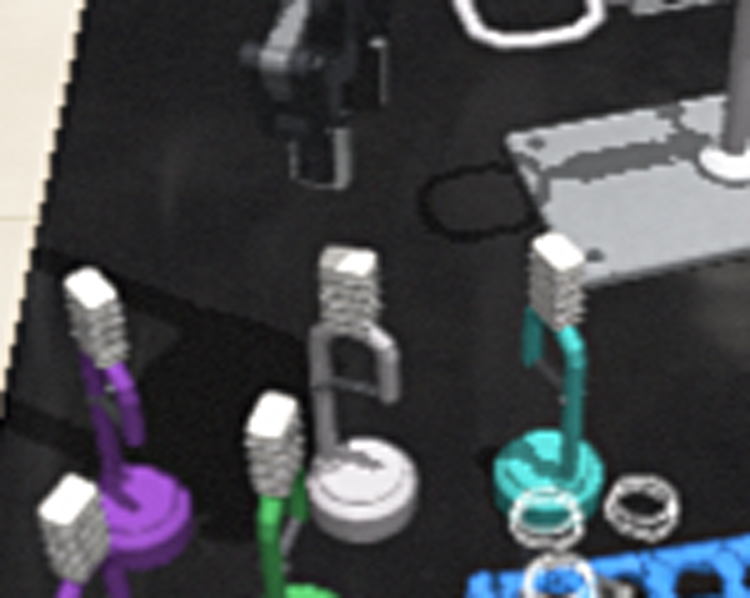

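The gripper is straight above: near finger at crop (320,160), handle top at crop (350,255), which is u=290 against 289 predicted. Descend and close.

Emit:
play_rows(xyz=[[0,0,20],[0,0,40],[0,0,55],[0,0,67],[0,0,74],[0,0,74],[0,0,74],[0,0,74],[0,0,74],[0,0,74]], rot=[[0,0,0],[0,0,0],[0,0,0],[0,0,0],[0,0,0],[0,0,0],[0,0,0],[0,0,0],[0,0,0],[0,0,0]], grip=[0.5,0.5,0.5,0.5,0.5,0.5,0.3,0,0,0])

```text
time_s: 5.2
eef_pos: [0.4295, -0.1055, 0.1667]
eef_rot: [0.001, 0.131, 0.991, -0.0]
wrist_force: [-0.7, 0.9, 6.0]
opening: 0.129
grasp_force: 58.9
```

Run:
```python
from h import *
st()
```

```text
t 5.2 pos [ 0.4295 -0.1055  0.1667] yaw -15.06 tilt 0.09 F [-0.73  0.91  5.99] T [ 0.03  0.15 -0.07] grip 0.129 58.86628746986389 dq 0.0015
```

Emit:
play_rows(xyz=[[0,0,-15],[0,0,-35],[0,0,-60],[0,0,-80],[3,10,-95],[12,40,-106],[23,78,-108],[35,116,-108],[45,151,-108],[51,171,-108]], rot=[[0,0,0],[0,0,0],[0,0,0],[0,0,-0.05],[0,0,-0.12],[0,0,-0.2],[0,0,-0.28],[0,0,-0.37],[0,0,-0.46],[0,0,-0.533]], grip=[0,0,0,0,0,0,0,0,0,0])

```text
time_s: 6.45
eef_pos: [0.4235, 0.075, 0.2742]
eef_rot: [-0.0, -0.137, 0.991, 0.0]
wrist_force: [0.8, -0.2, -2.8]
opening: 0.129
grasp_force: 58.6
```

Emit:
play_rows(xyz=[[0,0,0],[0,0,0],[0,0,0],[0,0,0],[0,0,0],[0,0,0],[0,0,0],[0,0,0],[0,0,0],[0,0,0]], rot=[[0,0,0],[0,0,0],[0,0,0],[0,0,0],[0,0,0],[0,0,0],[0,0,0],[0,0,0],[0,0,0],[0,0,0]], grip=[0,0,0,0,0,0,0,0,0,0])

```text
time_s: 7.7
eef_pos: [0.4241, 0.0732, 0.2739]
eef_rot: [-0.0, -0.135, 0.991, -0.0]
wrist_force: [0.0, 0.6, -2.5]
opening: 0.13
grasp_force: 58.6
```

Run:
```python
from h import *
st([.4825,.089,.2747],15.5); s=cam('side'); st()
save(cv2.resize(s['color'][110:230,255:385],None,fx=6,fy=5,interpolation=cv2.INTER_CUBIC),'side2.png')
S=cloud(s); o=readout.get_obs()['eef_pos']
for n,lo,hi in(('hook',-.073,-.04),('shank',-.12,-.08),('disc',-.17,-.135)):
    k=(abs(S[...,0]-o[0])<.032)&(abs(S[...,1]-o[1])<.032)&(S[...,2]-o[2]>lo)&(S[...,2]-o[2]<hi); q=S[k]-o
    q=q[q[:,0].argsort()]; print(n,len(q),np.median(q,0).round(4),np.median(q[:len(q)//4],0).round(4),np.median(q[-len(q)//4:],0).round(4))
r=np.zeros(S.shape[:2],bool); r[152:190,300:350]=1; r&=(S[...,2]>.155)&(S[...,2]<.185)&(S[...,0]>.465)&(S[...,0]<.575);print(np.nanmin(S[r],0))
```

```text
t 7.7 pos [0.4241 0.0732 0.2739] yaw 15.48 tilt 0.0 F [ 0.01  0.6  -2.52] T [-0.03  0.02 -0.06] grip 0.13 58.63974094390869 dq 0.0014
shift mm [-60.5  -0.4  -0.8]
rotz -0.00027507686088097113
t 7.75 pos [0.4241 0.0732 0.2738] yaw 15.49 tilt 0.0 F [-0.24  0.67 -3.17] T [-0.02 -0.01  0.04] grip 0.129 58.63994121551514 dq 0.0014
hook 113 [-0.0019 -0.0043 -0.0599] [-0.018  -0.0093 -0.0594] [ 0.0155 -0.0015 -0.0547]
shank 49 [-0.0166 -0.0085 -0.1004] [-0.0199 -0.0081 -0.0982] [-0.0132 -0.008  -0.1004]
disc 307 [ 0.0004 -0.0168 -0.1436] [-0.0169 -0.0169 -0.1463] [ 0.0154 -0.0137 -0.1443]
[0.47486325 0.06314545 0.1581616 ]
```

View pics/side2.png

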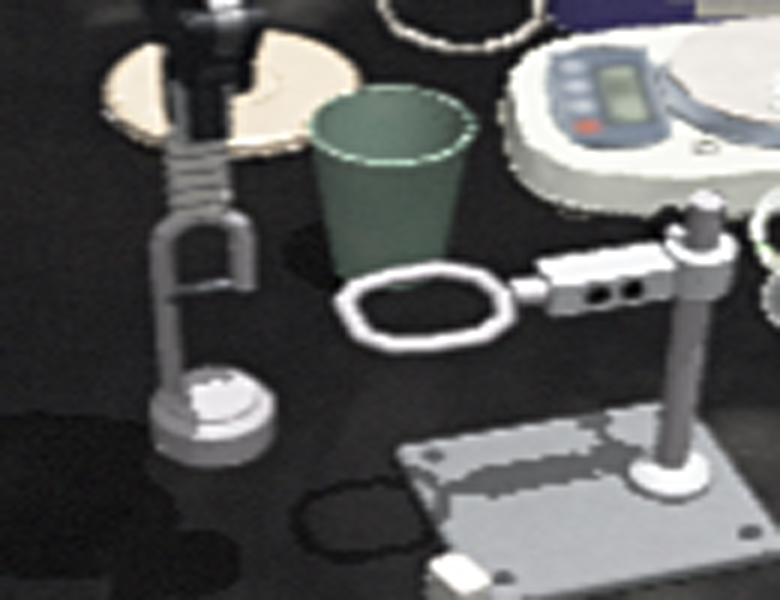

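The picture shows the weight hanging upright in the fingers, with the hook's mouth at crop (210,290) open towards the ring. The ring's front bar is at crop (345,310), level with the gap. Hook yaw and offset match to about 2 mm. I slide it in along +x by 60 mm.

Emit:
play_rows(xyz=[[-8,0,0],[-16,0,0],[-24,0,0],[-32,0,0],[-40,0,0],[-46,0,0],[-52,0,0],[-57,0,0],[-60,0,0],[-60,0,0]], rot=[[0,0,0],[0,0,0],[0,0,0],[0,0,0],[0,0,0],[0,0,0],[0,0,0],[0,0,0],[0,0,0],[0,0,0]], grip=[0,0,0,0,0,0,0,0,0,0])

```text
time_s: 9.0
eef_pos: [0.482, 0.0892, 0.2738]
eef_rot: [-0.0, -0.135, 0.991, 0.0]
wrist_force: [-1.0, -0.4, -2.6]
opening: 0.131
grasp_force: 58.7
```

Run:
```python
from h import *
s=cam('side'); st()
save(cv2.resize(s['color'][120:210,285:395],None,fx=7,fy=6.5,interpolation=cv2.INTER_CUBIC),'side3.png')
```

```text
t 9.05 pos [0.4819 0.0892 0.2738] yaw 15.48 tilt 0.01 F [ 0.71  0.74 -3.26] T [ 0.01 -0.   -0.02] grip 0.127 58.66517186164856 dq 0.0051
```

View pics/side3.png

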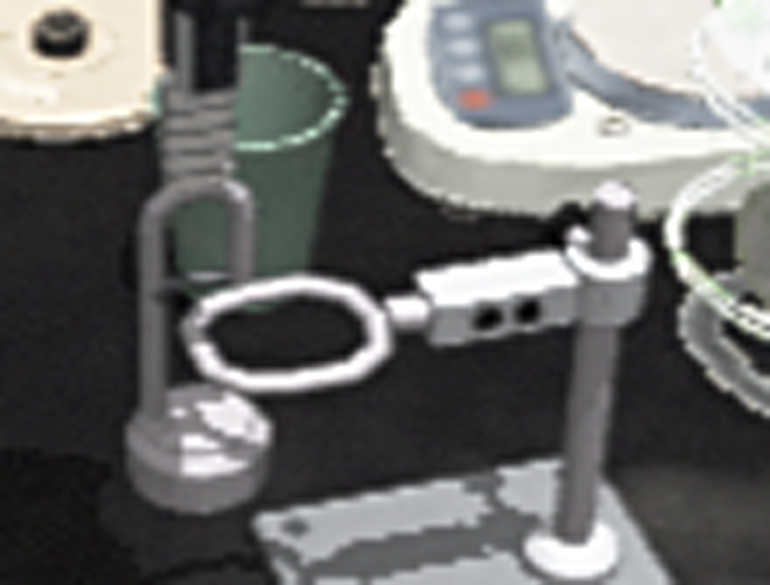

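Hook centre line is at crop x≈195, the bar at ≈193, and the tip is above the ring, so they are aligned. I descend to the gate.

Emit:
play_rows(xyz=[[0,0,4],[0,0,9],[0,0,14],[0,0,18],[0,0,21],[0,0,24],[0,0,26],[0,0,28],[0,0,30],[0,0,31]], rot=[[0,0,0],[0,0,0],[0,0,0],[0,0,0],[0,0,0],[0,0,0],[0,0,0],[0,0,0],[0,0,0],[0,0,0]], grip=[0,0,0,0,0,0,0,0,0,0])

```text
time_s: 10.3
eef_pos: [0.4826, 0.0892, 0.2437]
eef_rot: [0.001, -0.135, 0.991, -0.0]
wrist_force: [-0.2, 0.3, 2.3]
opening: 0.13
grasp_force: 59.4
```

Run:
```python
from h import *
st()
```

```text
t 10.3 pos [0.4826 0.0892 0.2437] yaw 15.48 tilt 0.1 F [-0.15  0.26  2.34] T [ 0.01  0.09 -0.07] grip 0.13 59.4392466545105 dq 0.0168
```

Emit:
play_rows(xyz=[[0,0,0.5],[0,0,1],[0,0,1.5],[0,0,2],[0,0,2.5],[0,0,3],[0,0,3.5],[0,0,4],[0,0,4],[0,0,4]], rot=[[0,0,0],[0,0,0],[0,0,0],[0,0,0],[0,0,0],[0,0,0],[0,0,0],[0,0,0],[0,0,0],[0,0,0]], grip=[0,0,0,0,0,0,0,0,0,0])

```text
time_s: 11.55
eef_pos: [0.482, 0.0892, 0.2389]
eef_rot: [-0.0, -0.135, 0.991, 0.0]
wrist_force: [0.8, -0.5, 4.5]
opening: 0.127
grasp_force: 59.5
```

Run:
```python
from h import *
st()
```

```text
t 11.55 pos [0.482  0.0892 0.2389] yaw 15.48 tilt 0.0 F [ 0.79 -0.5   4.54] T [-0.02 -0.    0.  ] grip 0.127 59.50091600418091 dq 0.0035
```

Emit:
play_rows(xyz=[[0,0,1.5],[0,0,3],[0,0,4.5],[0,0,6],[0,0,7.5],[0,0,9],[0,0,10.5],[0,0,12],[0,0,13],[0,0,13]], rot=[[0,0,0],[0,0,0],[0,0,0],[0,0,0],[0,0,0],[0,0,0],[0,0,0],[0,0,0],[0,0,0],[0,0,0]], grip=[0,0,0,0,0,0,0,0,0,0])

```text
time_s: 12.8
eef_pos: [0.4817, 0.0892, 0.2256]
eef_rot: [-0.0, -0.135, 0.991, 0.0]
wrist_force: [-2.3, -0.3, 2.7]
opening: 0.125
grasp_force: 59.4
```

Run:
```python
from h import *
st()
```

```text
t 12.8 pos [0.4817 0.0892 0.2256] yaw 15.48 tilt 0.05 F [-2.29 -0.34  2.65] T [-0.15  0.48  0.07] grip 0.125 59.358723163604736 dq 0.0023
```

Emit:
play_rows(xyz=[[0,0,1.5],[0,0,3],[0,0,4.5],[0,0,6],[0,0,7.5],[0,0,9],[0,0,10.5],[0,0,12],[0,0,13],[0,0,13]], rot=[[0,0,0],[0,0,0],[0,0,0],[0,0,0],[0,0,0],[0,0,0],[0,0,0],[0,0,0],[0,0,0],[0,0,0]], grip=[0,0,0,0,0,0,0,0,0,0])

```text
time_s: 14.05
eef_pos: [0.482, 0.0892, 0.2128]
eef_rot: [-0.0, -0.135, 0.991, 0.0]
wrist_force: [0.2, -0.9, -2.3]
opening: 0.126
grasp_force: 58.9
```

Run:
```python
from h import *
st()
```

```text
t 14.05 pos [0.482  0.0892 0.2128] yaw 15.48 tilt 0.0 F [ 0.17 -0.94 -2.29] T [-0.02 -0.02 -0.01] grip 0.126 58.87907266616821 dq 0.0021
```

The force is back at the free-hanging value, so the gate has snapped shut. I approach the seat in small steps.

Emit:
play_rows(xyz=[[0,0,0.7],[0,0,1.4],[0,0,2.1],[0,0,2.8],[0,0,3.5],[0,0,4.2],[0,0,4.9],[0,0,5],[0,0,5],[0,0,5]], rot=[[0,0,0],[0,0,0],[0,0,0],[0,0,0],[0,0,0],[0,0,0],[0,0,0],[0,0,0],[0,0,0],[0,0,0]], grip=[0,0,0,0,0,0,0,0,0,0])

```text
time_s: 15.3
eef_pos: [0.482, 0.0892, 0.2079]
eef_rot: [0.0, -0.135, 0.991, -0.0]
wrist_force: [-0.1, -0.4, -3.0]
opening: 0.125
grasp_force: 58.9
```

Emit:
play_rows(xyz=[[0,0,0.2],[0,0,0.4],[0,0,0.6],[0,0,0.8],[0,0,1],[0,0,1],[0,0,1],[0,0,1],[0,0,1],[0,0,1]], rot=[[0,0,0],[0,0,0],[0,0,0],[0,0,0],[0,0,0],[0,0,0],[0,0,0],[0,0,0],[0,0,0],[0,0,0]], grip=[0,0,0,0,0,0,0,0,0,0])

```text
time_s: 16.55
eef_pos: [0.482, 0.0892, 0.2069]
eef_rot: [-0.0, -0.135, 0.991, 0.0]
wrist_force: [-1.1, -0.5, -1.4]
opening: 0.128
grasp_force: 58.9
```

Emit:
play_rows(xyz=[[0,0,0.1],[0,0,0.2],[0,0,0.3],[0,0,0.4],[0,0,0.5],[0,0,0.5],[0,0,0.5],[0,0,0.5],[0,0,0.5],[0,0,0.5]], rot=[[0,0,0],[0,0,0],[0,0,0],[0,0,0],[0,0,0],[0,0,0],[0,0,0],[0,0,0],[0,0,0],[0,0,0]], grip=[0,0,0,0,0,0,0,0,0,0])

```text
time_s: 17.8
eef_pos: [0.482, 0.0892, 0.2064]
eef_rot: [0.0, -0.135, 0.991, -0.0]
wrist_force: [0.4, -1.2, -2.1]
opening: 0.126
grasp_force: 58.9
```

Emit:
play_rows(xyz=[[0,0,0.1],[0,0,0.2],[0,0,0.3],[0,0,0.4],[0,0,0.5],[0,0,0.5],[0,0,0.5],[0,0,0.5],[0,0,0.5],[0,0,0.5]], rot=[[0,0,0],[0,0,0],[0,0,0],[0,0,0],[0,0,0],[0,0,0],[0,0,0],[0,0,0],[0,0,0],[0,0,0]], grip=[0,0,0,0,0,0,0,0,0,0])

```text
time_s: 19.05
eef_pos: [0.482, 0.0892, 0.2059]
eef_rot: [-0.0, -0.135, 0.991, 0.0]
wrist_force: [-0.2, -0.1, -2.5]
opening: 0.124
grasp_force: 58.9
```

Emit:
play_rows(xyz=[[0,0,0.1],[0,0,0.2],[0,0,0.3],[0,0,0.4],[0,0,0.5],[0,0,0.5],[0,0,0.5],[0,0,0.5],[0,0,0.5],[0,0,0.5]], rot=[[0,0,0],[0,0,0],[0,0,0],[0,0,0],[0,0,0],[0,0,0],[0,0,0],[0,0,0],[0,0,0],[0,0,0]], grip=[0,0,0,0,0,0,0,0,0,0])

```text
time_s: 20.3
eef_pos: [0.482, 0.0892, 0.2053]
eef_rot: [0.0, -0.135, 0.991, 0.0]
wrist_force: [0.7, -0.4, -1.7]
opening: 0.125
grasp_force: 58.9
```

Emit:
play_rows(xyz=[[0,0,0.1],[0,0,0.2],[0,0,0.3],[0,0,0.4],[0,0,0.5],[0,0,0.5],[0,0,0.5],[0,0,0.5],[0,0,0.5],[0,0,0.5]], rot=[[0,0,0],[0,0,0],[0,0,0],[0,0,0],[0,0,0],[0,0,0],[0,0,0],[0,0,0],[0,0,0],[0,0,0]], grip=[0,0,0,0,0,0,0,0,0,0])

```text
time_s: 21.55
eef_pos: [0.482, 0.0892, 0.2049]
eef_rot: [-0.0, -0.135, 0.991, -0.0]
wrist_force: [0.0, 0.3, -2.8]
opening: 0.129
grasp_force: 58.9
```

Emit:
play_rows(xyz=[[0,0,0.1],[0,0,0.2],[0,0,0.3],[0,0,0.4],[0,0,0.5],[0,0,0.5],[0,0,0.5],[0,0,0.5],[0,0,0.5],[0,0,0.5]], rot=[[0,0,0],[0,0,0],[0,0,0],[0,0,0],[0,0,0],[0,0,0],[0,0,0],[0,0,0],[0,0,0],[0,0,0]], grip=[0,0,0,0,0,0,0,0,0,0])

```text
time_s: 22.8
eef_pos: [0.482, 0.0892, 0.2043]
eef_rot: [0.0, -0.135, 0.991, -0.0]
wrist_force: [0.2, -0.8, -3.5]
opening: 0.124
grasp_force: 58.9
```

Emit:
play_rows(xyz=[[0,0,0.1],[0,0,0.2],[0,0,0.3],[0,0,0.4],[0,0,0.5],[0,0,0.5],[0,0,0.5],[0,0,0.5],[0,0,0.5],[0,0,0.5]], rot=[[0,0,0],[0,0,0],[0,0,0],[0,0,0],[0,0,0],[0,0,0],[0,0,0],[0,0,0],[0,0,0],[0,0,0]], grip=[0,0,0,0,0,0,0,0,0,0])

```text
time_s: 24.05
eef_pos: [0.482, 0.0892, 0.2039]
eef_rot: [0.0, -0.135, 0.991, -0.0]
wrist_force: [0.7, -0.3, -0.9]
opening: 0.125
grasp_force: 59.2
```

Emit:
play_rows(xyz=[[0,0,0.1],[0,0,0.2],[0,0,0.3],[0,0,0.4],[0,0,0.4],[0,0,0.4],[0,0,0.4],[0,0,0.4],[0,0,0.4],[0,0,0.4]], rot=[[0,0,0],[0,0,0],[0,0,0],[0,0,0],[0,0,0],[0,0,0],[0,0,0],[0,0,0],[0,0,0],[0,0,0]], grip=[0,0,0,0,0,0,0,0,0,0])

```text
time_s: 25.3
eef_pos: [0.4821, 0.0892, 0.2036]
eef_rot: [0.0, -0.135, 0.991, -0.0]
wrist_force: [0.0, 0.2, 2.6]
opening: 0.129
grasp_force: 59.8
```

Emit:
play_rows(xyz=[[0,0,0.1],[0,0,0.2],[0,0,0.3],[0,0,0.4],[0,0,0.5],[0,0,0.5],[0,0,0.5],[0,0,0.5],[0,0,0.5],[0,0,0.5]], rot=[[0,0,0],[0,0,0],[0,0,0],[0,0,0],[0,0,0],[0,0,0],[0,0,0],[0,0,0],[0,0,0],[0,0,0]], grip=[0,0,0,0,0,0,0,0,0,0])

```text
time_s: 26.55
eef_pos: [0.4822, 0.0892, 0.2034]
eef_rot: [0.0, -0.135, 0.991, -0.0]
wrist_force: [-0.6, -0.4, 5.9]
opening: 0.127
grasp_force: 60.1
```

Emit:
play_rows(xyz=[[0,0,0.2],[0,0,0.4],[0,0,0.6],[0,0,0.8],[0,0,0.8],[0,0,0.8],[0,0,0.8],[0,0,0.8],[0,0,0.8],[0,0,0.8]], rot=[[0,0,0],[0,0,0],[0,0,0],[0,0,0],[0,0,0],[0,0,0],[0,0,0],[0,0,0],[0,0,0],[0,0,0]], grip=[0,0,0,0,0,0,0,0,0,0])

```text
time_s: 27.8
eef_pos: [0.4826, 0.0892, 0.2033]
eef_rot: [0.001, -0.135, 0.991, -0.0]
wrist_force: [-1.4, 0.1, 9.6]
opening: 0.128
grasp_force: 60.6
```

Run:
```python
from h import *
for i in range(3): st(); vision.camera('top')
```

```text
t 27.8 pos [0.4826 0.0892 0.2033] yaw 15.48 tilt 0.1 F [-1.41  0.1   9.58] T [-0.02  0.29 -0.03] grip 0.128 60.60950232495088 dq 0.0019
t 27.85 pos [0.4826 0.0892 0.2033] yaw 15.49 tilt 0.11 F [-0.69 -0.21  9.76] T [ 0.02  0.29 -0.01] grip 0.131 60.60952054162044 dq 0.0009
t 27.9 pos [0.4826 0.0892 0.2033] yaw 15.48 tilt 0.1 F [-0.95  0.06  9.03] T [ 0.02  0.23 -0.02] grip 0.123 60.60971319617238 dq 0.0016
```

Emit:
play_rows(xyz=[[0,0,0.2],[0,0,0.4],[0,0,0.6],[0,0,0.6],[0,0,0.6],[0,0,0.6],[0,0,0.6],[0,0,0.6],[0,0,0.6],[0,0,0.6]], rot=[[0,0,0],[0,0,0],[0,0,0],[0,0,0],[0,0,0],[0,0,0],[0,0,0],[0,0,0],[0,0,0],[0,0,0]], grip=[0,0,0,0,0,0,0,0,0,0])

```text
time_s: 29.2
eef_pos: [0.4829, 0.0892, 0.2032]
eef_rot: [0.001, -0.135, 0.991, -0.0]
wrist_force: [-2.2, -0.2, 11.5]
opening: 0.13
grasp_force: 61.0
```

Emit:
play_rows(xyz=[[0,0,0],[0,0,0],[0,0,0],[0,0,0],[0,0,0],[0,0,0],[0,0,0],[0,0,0],[0,0,0],[0,0,0]], rot=[[0,0,0],[0,0,0],[0,0,0],[0,0,0],[0,0,0],[0,0,0],[0,0,0],[0,0,0],[0,0,0],[0,0,0]], grip=[0,0,0,0,0,0,0,0,0,0])

```text
time_s: 30.45
eef_pos: [0.4829, 0.0892, 0.2032]
eef_rot: [0.001, -0.135, 0.991, -0.0]
wrist_force: [-2.1, -0.5, 12.4]
opening: 0.127
grasp_force: 61.0
```

Run:
```python
from h import *
for i in range(3): st(); vision.camera('top')
s=cam('side'); save(cv2.resize(s['color'][140:225,285:385],None,fx=7,fy=7,interpolation=cv2.INTER_CUBIC),'side4.png')
```

```text
t 30.45 pos [0.4829 0.0892 0.2032] yaw 15.48 tilt 0.14 F [-2.11 -0.49 12.37] T [0.03 0.37 0.06] grip 0.127 60.95911541255191 dq 0.0018
t 30.5 pos [0.4829 0.0892 0.2032] yaw 15.48 tilt 0.15 F [-1.31  0.4  11.64] T [0.01 0.37 0.03] grip 0.131 60.95947165042162 dq 0.0012
t 30.55 pos [0.4829 0.0892 0.2032] yaw 15.48 tilt 0.14 F [-1.36 -0.28 11.59] T [ 0.02  0.4  -0.01] grip 0.131 60.95956845791079 dq 0.0026
```

View pics/side4.png

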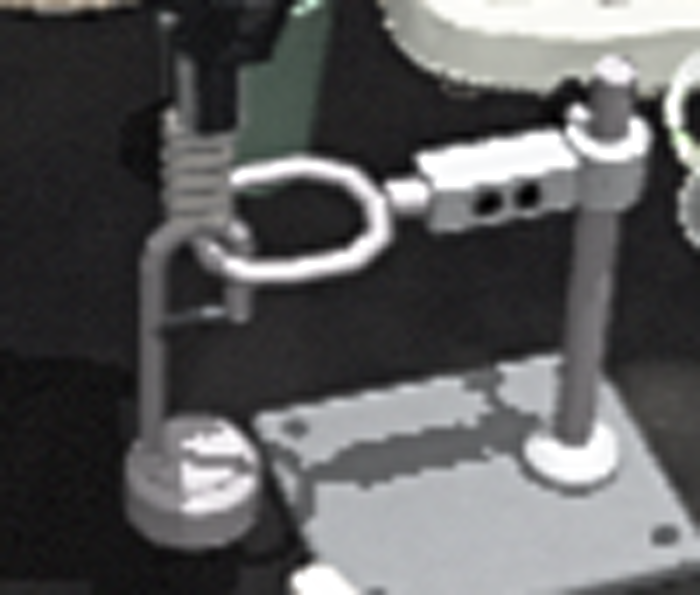

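The picture shows the gate shut at crop (190,315) below the bar, and the bar under the arch at (215,245). The load has held at about 14.5 N for over a second. I ease the load off, open gently and rise.

Emit:
play_rows(xyz=[[0,0,-0.5],[0,0,-1],[0,0,-1.5],[0,0,-2],[0,0,-2.1],[0,0,-2.1],[0,0,-2.1],[0,0,-2.1],[0,0,-2.1],[0,0,-2.1]], rot=[[0,0,0],[0,0,0],[0,0,0],[0,0,0],[0,0,0],[0,0,0],[0,0,0],[0,0,0],[0,0,0],[0,0,0]], grip=[0,0,0,0,0,0,0,0,0,0])

```text
time_s: 31.9
eef_pos: [0.4819, 0.0892, 0.2036]
eef_rot: [-0.0, -0.135, 0.991, 0.0]
wrist_force: [-0.8, -0.3, 3.2]
opening: 0.127
grasp_force: 59.7
```

Emit:
play_rows(xyz=[[0,0,0],[0,0,0],[0,0,0],[0,0,0],[0,0,0],[0,0,0],[0,0,0],[0,0,0],[0,0,0],[0,0,0]], rot=[[0,0,0],[0,0,0],[0,0,0],[0,0,0],[0,0,0],[0,0,0],[0,0,0],[0,0,0],[0,0,0],[0,0,0]], grip=[0.14,0.16,0.18,0.2,0.24,0.28,0.34,0.4,0.45,0.5])

```text
time_s: 33.15
eef_pos: [0.482, 0.0892, 0.2037]
eef_rot: [0.0, -0.135, 0.991, -0.0]
wrist_force: [-0.8, 0.2, -0.4]
opening: 0.496
grasp_force: 0.0
```

Emit:
play_rows(xyz=[[0,0,0],[0,0,0],[0,0,0],[0,0,-5],[0,0,-12],[0,0,-24],[0,0,-40],[0,0,-60],[0,0,-80],[0,0,-100]], rot=[[0,0,0],[0,0,0],[0,0,0],[0,0,0],[0,0,0],[0,0,0],[0,0,0],[0,0,0],[0,0,0],[0,0,0]], grip=[0.5,0.5,0.5,0.5,0.5,0.5,0.5,0.5,0.5,0.5])

```text
time_s: 34.4
eef_pos: [0.4821, 0.0892, 0.3056]
eef_rot: [0.001, -0.135, 0.991, -0.0]
wrist_force: [-0.2, 0.2, -0.4]
opening: 0.502
grasp_force: 0.0
```

Emit:
play_rows(xyz=[[0,0,0],[0,0,0],[0,0,0],[0,0,0],[0,0,0],[0,0,0],[0,0,0],[0,0,0],[0,0,0],[0,0,0]], rot=[[0,0,0],[0,0,0],[0,0,0],[0,0,0],[0,0,0],[0,0,0],[0,0,0],[0,0,0],[0,0,0],[0,0,0]], grip=[0.5,0.5,0.5,0.5,0.5,0.5,0.5,0.5,0.5,0.5])

```text
time_s: 35.65
eef_pos: [0.482, 0.0892, 0.3037]
eef_rot: [-0.0, -0.135, 0.991, -0.0]
wrist_force: [-0.7, -0.1, -0.6]
opening: 0.502
grasp_force: 0.0
```

Run:
```python
from h import *
st(); s=cam('side'); save(cv2.resize(s['color'][90:240,270:390],None,fx=5,fy=4,interpolation=cv2.INTER_CUBIC),'side5.png')
```

```text
t 35.65 pos [0.482  0.0892 0.3037] yaw 15.48 tilt 0.0 F [-0.72 -0.05 -0.65] T [ 0.02  0.01 -0.07] grip 0.502 0.0 dq 0.002
```

View pics/side5.png

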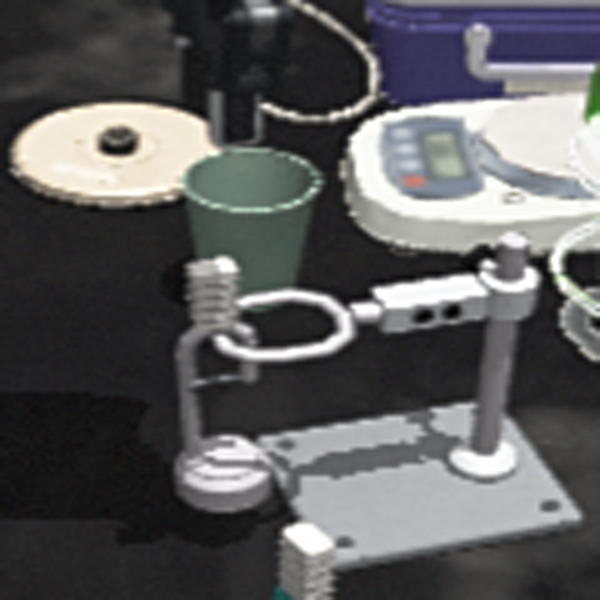

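The weight hangs freely at crop (215,380) with the gate shut, the gripper is clear at (235,110), and the beaker stands undisturbed. Handing in.

```bash
python3 -c "
from bench import ctrl
print(ctrl.hand_in())"
```

```text
the job is handed in; nothing more can be done
None
```

The steel check weight is hanging freely from the ring with its gate shut; the cell read about 14.5 N for over a second, no reading went above about 15 N, and I handed in at about 36 s with the gripper clear (the hand-in returned no verdict).

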